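# Lever open the hot roasting box and hold its lid half open

## Robot

A 7-joint arm with a two-finger parallel gripper is mounted at the origin on the work surface. World frame = base frame: x ahead of the robot, y to its left, z up, the work surface at z = 0. Lengths are in mm, angles in rad, forces in N, time in s.
With the tool pointing down it reaches from about 400 to 875 mm from the base axis. Payload 4.4 kg.
Tool frame: the origin (TCP) lies midway between the tips of the shut fingers; the grasp point (between the pads) lies 19 mm behind it (ctrl.pinch_z is the distance from the TCP to the grasp point, in mm); z points along the fingers, y is the line along which they close (so a half turn about z gives the same grasp; the last joint's range is limited). The gripper opens to 85 mm and grips with 20 to 120 N. Pads are 22 mm wide; open, the fingers measure 114 mm over their backs; the gripper's body (76 mm by 85 mm) begins 54 mm behind the grasp point. The pads swing forward as they close: fully open they stand 13 mm farther back than shut.
Start: joints at [1.141, 0.628, 0.038, 1.517, -0.027, 0.996, -0.02], TCP at [231.316, -607.462, 231.313] pointing down, gripper open.
Joint ranges: [-3.06, 3.06], [-0.37, 2.12], [-1.25, 1.32], [0.18, 2.47], [-1.1, 4.24], [0.23, 1.98], [-2.94, 2.94]. Speed limits (rad/s): [2.57, 2.57, 3.14, 3.14, 3.14, 3.14, 3.14].

## Interface

Orientations are given as [roll, pitch, yaw] about the fixed x, y, z axes, in that order (R = Rz(yaw) Ry(pitch) Rx(roll)).
In Python, from cell import read_state, cams, order, ctrl gives the robot as it stands.
- The arm moves only by the tool move_arm, never from a script. Its argument "targets" is text: rows parted by semicolons, each of 7 numbers parted by spaces: the gripper's target within -1 to 1 (fully open at 1, half-way at 0, shut at -1), then the shift along the tool's x, y, z in cm, then the turn, a rotation vector about the tool's x, y, z in degrees. A call has 1 to 5 rows; each row shifts and turns the commanded pose from where the row before left it, along the tool's axes as they then stand; what a row does not reach is not made up. A row lasts 1/12 s, in which the tool goes at most 41.7 mm and 7.16 degrees, less where a joint would pass 70% of its speed; a pose out of reach is approached as far as the arm can. A call with a gripper value outside its range is refused whole. The fingers move at their own pace and stop on an object; the grip force is fixed at half the most. Time passes only in rows, so rows that do not move let the fingers close. It gives the time, the measured TCP pose, the force, the opening and the grip force at its end, in the units of the state.
- read_state(): the state, without advancing time (a new reading comes with each control period).
- cams.get_image(name): name is "side" or "top" or "wrist"; returns a dict with "color" (384x512x3 uint8, red, green, blue), "fovy" (degrees; the focal length in pixels is half the picture's height over the tangent of half this angle, whatever the lens; pixels are square), "cx", "cy" (the principal point, pixels), "rvec" (rotation vector, rad) and "tvec" (3), from world to camera coordinates, as OpenCV has them. Camera axes: x right, y down, z forward; pixel columns grow to the right and rows downward; lengths in mm; the calibration is good to about 2 mm. The wrist camera is an equidistant fisheye: a pixel r from the principal point sees the ray r / f radians off the axis. A picture is of the moment at which its call begins. There is no depth.
- order.finish_job(): hands the job in; it is judged then, once.
The state is a dict: "clock": time; "qpos": joint angles; "qd": joint speeds; "tau": joint torques, N m; "eef_pos": TCP position; "tool_rot": TCP orientation; "force": force on the tool from outside, world axes, zero at the start; "torque": the same for the moment, N m; "width": finger opening in mm; "gripper_force": force on a finger pad.
Only numpy, scipy, OpenCV 4.12 (cv2) and the standard library are available. Lean on these libraries where they do the work, as an engineer would, in place of code of your own. Each camera call takes 0.05 s, during which the arm holds its last target. There are 200 camera calls.

## Task

The spices in the dark steel roasting box are just off the charcoal stove and need to air: pick up the flat turner from the cutting board, slip its blade under the lid's overhanging front lip, lever the lid up and finish while still holding it there with the blade, steady at 45 degrees open. The lid falls shut if it is let go, so keep hold of the turner at the end and do not put it down. The box is hot, so touch it only with the turner, and do not knock over or shove the other things on the table.

Things in the scene. Friction and masses are not known exactly. Their poses are not given: they have to be found in the camera images.
- box: Dark steel roasting box, fixed in place, 130 deep (its x) x 160 wide (its y), open-topped under its lid, standing on a 14 mm cork trivet (160 x 190 mm); rim 119 mm above the table. Origin: centre of the trivet's underside, on the table. Its x axis points level from the front (lip side) to the back (hinge side), z up.
- lid (a joint): Hinge of the box's lid, rad: 0 = shut, grows as the front edge rises (0.785 = 45 degrees), stop at 1.4. Turns freely, no spring: the lid (about 0.2 kg, 4 mm sheet steel, 166 mm wide) falls shut from any angle.
- lid_hinge (a point): Middle of the hinge line along the back of the box, 120 mm above the table; the hinge line runs along the box's y axis. The flat underside of the lid lies in a plane through this line, and is level when shut.
- lid_lip (a point): Middle of the front edge of the lid, on its underside, 155 mm from the hinge line; moves with the lid. Shut, the lip overhangs the front wall of the box by 25 mm, with free space under it, its underside 120 mm above the table.
- turner: Flat turner on the board, about 0.13 kg: wooden handle 120 long x 16 wide x 24 mm high, 3 mm steel blade level with its underside. Origin: middle of the handle's underside; x along it to the blade, z up. Handle x = -60 to 60 mm; blade on to 170 mm, 50 mm wide from 70 mm. Blade points to the robot's left, within 50 degrees. A firm grip (about 45 N) on the handle's sides stops it turning in the fingers.
- turner_tip (a point): Middle of the blade's straight front edge, on its upper face: 170 mm ahead of the turner's origin and 3 mm above the underside.
- board: Wooden cutting board, fixed, 340 (its x) x 360 (its y) x 22 mm thick. Origin: centre of its underside.
- grinder: Bystander on the board: upright steel spice grinder with a press button on top, 66 mm across, 147 mm high. Origin: centre of its underside, z up.
- dish: Bystander on the board: small white ceramic dish, 84 mm across, 28 mm high. Origin: centre of its underside, z up.
- funnel: Bystander on the board: plastic funnel standing mouth down, 72 mm across, 68 mm high. Origin: centre of its underside, z up.
- pestle: Bystander on the board: short wooden pestle standing upright, 36 mm across, 85 mm high. Origin: centre of its underside, z up.
- jar: Bystander on the table: glass jar, 60 mm across, 100 mm high. Origin: centre of its underside, z up.
- cup: Bystander on the table: steel cup, 72 mm across, 80 mm high. Origin: centre of its underside, z up.
Mind the look-alikes: they are no part of the job. There is more than one size of the turner; the job needs the middle-sized.

How it is judged (in metres and radians):
On the way, in this order (a step that is already met when the one before it is completed fails the run):
1. the turner is gripped and lifted off the board (contact force between the fingers and turner above 1 N and height (world z) of turner above 0.05 m and contact force between turner and board below 0.1 N), for 0.2 s.
2. the blade under the lip levers the lid up by more than 0.2 rad (contact force between the fingers and turner above 1 N and contact force between turner and box above 0.15 N and distance between turner_tip and lid_lip below 0.1 m and value of joint lid above 0.2 rad), for 0.2 s.
At the end, for the whole second after the job is handed in: The lid stands still (under 0.1 rad/s) at 45 degrees within 7 degrees (0.125 rad), borne by the blade (tip within 100 mm of the lip, over 0.15 N), and the turner is gripped by the fingers (over 1 N), off the board and more than 50 mm above the table (all of step 1 and contact force between turner and box above 0.15 N and distance between turner_tip and lid_lip below 0.1 m and value of joint lid between 0.66 and 0.91 rad and velocity of joint lid between -0.1 and 0.1 rad/s); the arm keeps its last pose, push and grip.
It fails at once if the robot itself touches the hot box or its lid (contact force between any of the fingers, the arm and box above 0.5 N).
It fails at once if a bystander is shoved more than 30 mm or tipped (distance of any of grinder, dish, funnel, pestle, jar, cup from where it was at the start of the episode above 0.03 m or angle between any of grinder, dish, funnel, pestle, jar, cup's own z axis and vertical above 0.4 rad).
It also fails if it takes over 48 s, if anything falls off the work surface, if the arm or the gripper's body presses on something with over 40 N, if the wrist force passes 120 N, or if a joint passes its speed limit or range.

## Working session

There is one attempt and no reset: what is moved stays moved. The work goes in short steps, Python scripts to look and compute and a tool call to move; the robot and the scene stay as the last step left them, time stands still between calls to the robot, and variables do not carry over. Pictures are saved under pics/ and viewed, at most 10 in all, crops included, and the job is handed in when it is done.

Besides the shell and the picture viewer there is one more tool, called after "Call:" as name(argument=value, ...) on one line, values as JSON. move_arm: Moves the arm, as the interface text tells. Its arguments: {"type":"object","properties":{"targets":{"type":"string"}},"required":["targets"]}

```bash
ls; mkdir -p pics
cat > h.py <<'E'
import numpy as np, cv2
from cell import read_state, cams, order, ctrl
def snap(n):
    d=cams.get_image(n); d['f']=d['color'].shape[0]/2/np.tan(np.radians(d['fovy'])/2)
    d['R']=cv2.Rodrigues(np.array(d['rvec'],float))[0]; d['t']=np.array(d['tvec'],float).ravel(); d['fish']=(n=='wrist'); return d
def ray(d,u,v):
    x,y=(u-d['cx'])/d['f'],(v-d['cy'])/d['f']
    if d['fish']:
        r=np.hypot(x,y); s=np.sin(r)/max(r,1e-9); c=np.array([x*s,y*s,np.cos(r)])
    else: c=np.array([x,y,1.])
    return -d['R'].T@d['t'], d['R'].T@c
def onz(d,u,v,z):
    o,r=ray(d,u,v); return o+r*(z-o[2])/r[2]
def proj(d,p):
    c=d['R']@np.array(p,float)+d['t']
    if d['fish']:
        n=np.hypot(c[0],c[1]); a=np.arctan2(n,c[2])/max(n,1e-9); return d['cx']+d['f']*a*c[0],d['cy']+d['f']*a*c[1]
    return d['cx']+d['f']*c[0]/c[2], d['cy']+d['f']*c[1]/c[2]
def save(d,name,crop=None,s=1.5):
    im=d['color'][:,:,::-1]
    if crop: a,b,c,e=crop; im=im[b:e,a:c]
    cv2.imwrite('pics/'+name,cv2.resize(np.ascontiguousarray(im),None,fx=s,fy=s,interpolation=cv2.INTER_CUBIC))
E
python3 - <<'E'
from h import *
import pickle
for n in('top','side'):
    d=snap(n); save(d,n+'0.png'); pickle.dump(d,open(n+'0.pkl','wb')); print(n,d['f'],-d['R'].T@d['t'],d['R'][2])
print(read_state(),ctrl.pinch_z)
E
```

```text
pics
top 350.81503217115164 [ 404.90931755   17.15727253 1121.60794051] [ 0.08179439 -0.01662907 -0.99651049]
side 353.4580424968562 [474.99509377 894.20717514 700.03569806] [ 0.02287017 -0.82985739 -0.55750666]
{'clock': 0.1, 'qpos': array([ 1.14118646,  0.62932356,  0.03843413,  1.51827905, -0.02701265,
        0.99626649, -0.01997681]), 'qd': array([-0.00028485, -0.00257428, -0.00109045, -0.00357555,  0.00192586,
        0.00087395,  0.00144765]), 'tau': array([ 3.35063152e-03, -5.64528680e+01,  1.23046372e+00, -1.93974084e+01,
        1.12416645e-02,  5.34280800e-03, -5.52901486e-05]), 'eef_pos': array([ 231.13146105, -606.9162942 ,  230.431982  ]), 'tool_rot': array([-3.13983373e+00,  4.70015719e-06,  3.63834513e-01]), 'force': array([ 0.2150134 ,  0.38490726, -0.5836227 ]), 'torque': array([-0.00411495,  0.00594352, -0.03223771]), 'gripper_force': 0.0, 'width': 85.24841585784111} 18.700000000000003
```

View pics/top0.png

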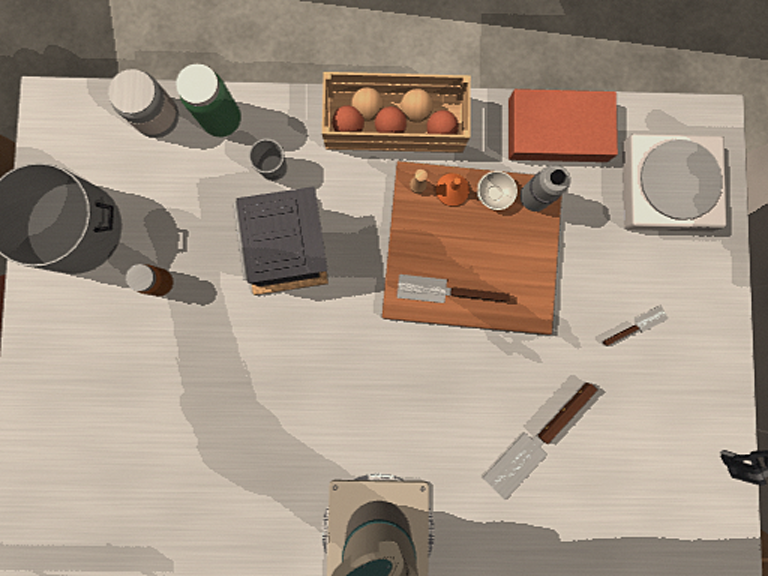

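View pics/side0.png

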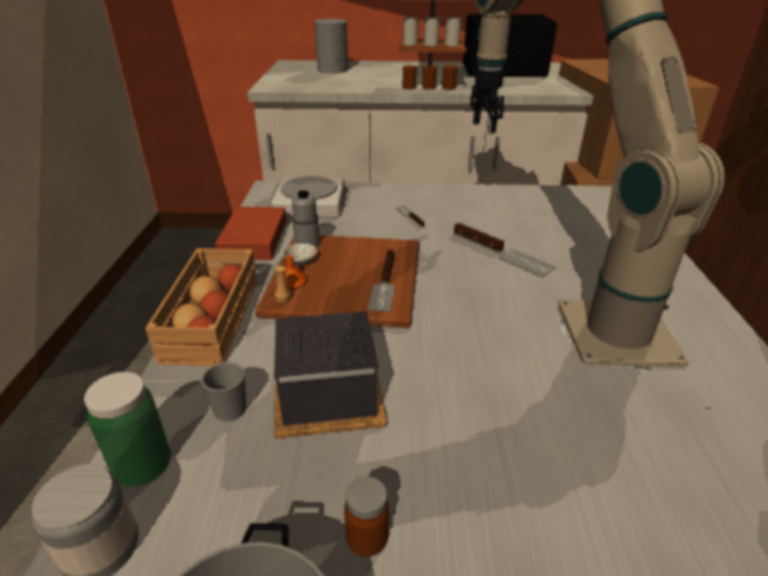

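The top view shows the middle turner on the board, with its blade at about (425,288) and its handle out to (515,298) in the 1.5x picture. The box is at (280,238), with more trivet visible on the robot side. I need a close-up to tell which side the lip is on.

Run:
```python
from h import *
import pickle
t=pickle.load(open('top0.pkl','rb'));s=pickle.load(open('side0.pkl','rb'))
def c(d,a,b,x,y):
    im=d['color'][b:y,a:x,::-1]; im=cv2.convertScaleAbs(np.ascontiguousarray(im),alpha=1.7,beta=10); return cv2.resize(im,(400,400),interpolation=cv2.INTER_CUBIC)
cv2.imwrite('pics/box0.png',np.hstack([c(t,145,115,230,200),c(s,175,200,265,290)]))
```

```text
(no output)
```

View pics/box0.png

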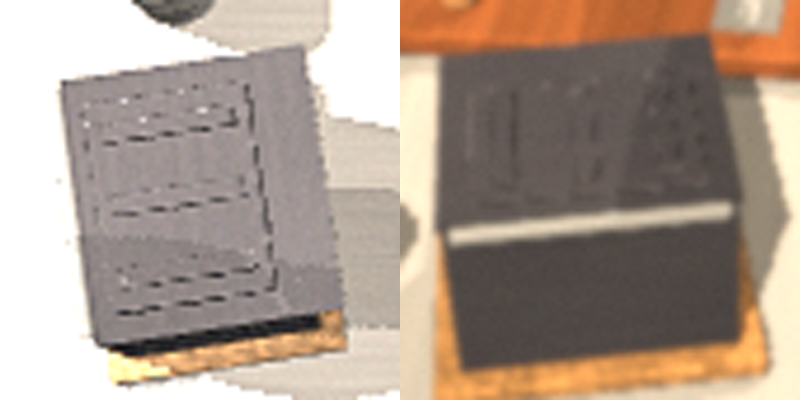

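Run:
```python
from h import *
import pickle
t=pickle.load(open('top0.pkl','rb'));s=pickle.load(open('side0.pkl','rb'))
q=lambda x,y:(145+(x+.5)*.2125-.5,115+(y+.5)*.2125-.5)
L=[onz(t,*q(*p),124)[:2] for p in((65,82),(303,47),(343,310),(97,346))]
print('lid',np.round(L),[np.linalg.norm(L[i]-L[(i+1)%4]).round() for i in range(4)])
print('trivet',[onz(t,*q(*p),14)[:2].round() for p in((115,385),(345,348))])
q2=lambda x,y:(175+(x-400+.5)*.225-.5,200+(y+.5)*.225-.5)
print('side lid',[onz(s,*q2(*p),124)[:2].round() for p in((448,232),(733,207),(740,195),(712,38),(440,58))])
print('side wallbot/trivet',[onz(s,*q2(*p),14)[:2].round() for p in((462,368),(740,342),(768,370))])
hsv=cv2.cvtColor(t['color'],cv2.COLOR_RGB2HSV)
roi=np.zeros(hsv.shape[:2],np.uint8); roi[178:208,258:352]=1
h,sat,v=[hsv[...,i] for i in range(3)]
print(hsv[192,280],hsv[196,320],hsv[205,320])
bl=((sat<90)&(v>90)&(roi>0)).astype(np.uint8); hd=((v<110)&(roi>0)).astype(np.uint8)
for n,m,z in(('blade',bl,25),('handle',hd,40)):
    cs=cv2.findContours(m,cv2.RETR_EXTERNAL,cv2.CHAIN_APPROX_NONE)[0]; c=max(cs,key=cv2.contourArea)
    r=cv2.minAreaRect(c); B=cv2.boxPoints(r); print(n,r,[onz(t,*p,z)[:2].round() for p in B])
def c(d,a,b,x,y): return cv2.resize(np.ascontiguousarray(d['color'][b:y,a:x,::-1]),(800,300),interpolation=cv2.INTER_CUBIC)
cv2.imwrite('pics/turn0.png',np.vstack([c(t,250,175,360,216),c(s,225,160,305,212)]))
```

```text
lid [[659. 280.]
 [684. 135.]
 [522. 106.]
 [497. 254.]] [np.float64(147.0), np.float64(165.0), np.float64(150.0), np.float64(164.0)]
trivet [array([481., 267.]), array([509., 114.])]
side lid [array([651., 289.]), array([502., 264.]), array([499., 255.]), array([521., 112.]), array([685., 138.])]
side wallbot/trivet [array([656., 283.]), array([499., 259.]), array([482., 279.])]
[ 20  25 156] [  9 144  78] [ 11 149 157]
blade ((282.4761047363281, 192.20306396484375), (35.4613151550293, 15.831988334655762), 6.709836959838867) [array([481., -32.]), array([531., -37.]), array([ 520., -148.]), array([ 470., -143.])]
handle ((322.046142578125, 196.6307830810547), (44.90057373046875, 6.697875499725342), 7.125016689300537) [array([ 485., -141.]), array([ 506., -143.]), array([ 491., -282.]), array([ 470., -280.])]
```

View pics/turn0.png

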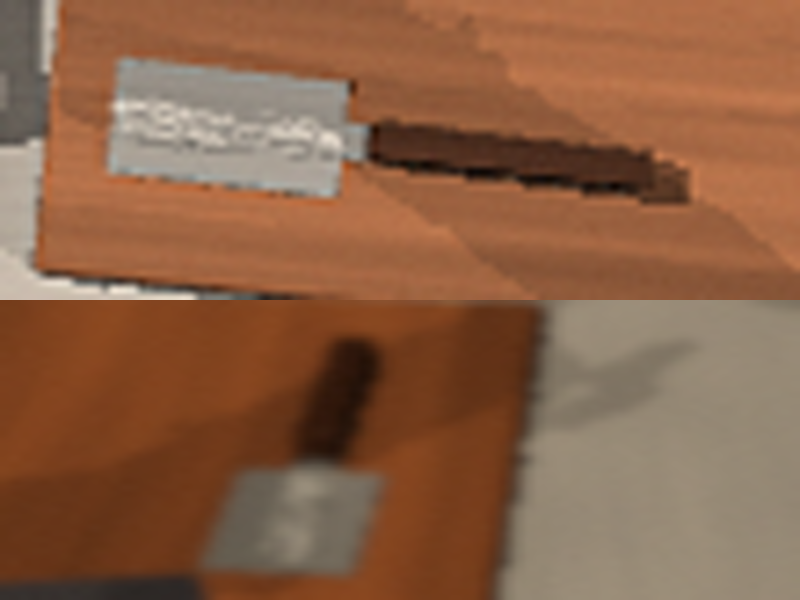

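The close-ups settle it. The lid is 166 mm along world x and hinges on the left (+y) edge, so the lip faces -y, at about (604,120). The turner's tip is near (506,-35) and points at about 84°. I'll move above the handle.

Call:
move_arm(targets="1 2.62 -2.02 0 0 0 0;1 2.62 -2.02 0 0 0 0;1 2.62 -2.02 0 0 0 0;1 2.62 -2.02 0 0 0 0;1 2.62 -2.02 0 0 0 0")

```text
clock: 0.52
eef_pos: [318.2, -464.8, 231.0]
tool_rot: [-3.141, 0.0, 0.363]
force: [0.4, -0.5, 0.4]
width: 85.4
gripper_force: 0.0
```

Call:
move_arm(targets="1 2.62 -2.02 0 0 0 0;1 2.62 -2.02 0 0 0 0;1 2.62 -2.02 0 0 0 0;1 2.62 -2.02 0 0 0 0;1 2.62 -2.02 0 0 0 0")

```text
clock: 0.93
eef_pos: [404.7, -323.9, 231.1]
tool_rot: [-3.141, 0.0, 0.364]
force: [0.1, -0.5, -0.5]
width: 85.3
gripper_force: 0.0
```

Call:
move_arm(targets="1 2.62 -2.02 0 0 0 0;1 2.62 -2.02 0 0 0 0;1 2.62 -2.02 0 0 0 0;1 2.62 -2.02 0 0 0 0;1 2.62 -2.02 0 0 0 0")

```text
clock: 1.35
eef_pos: [491.1, -182.9, 231.1]
tool_rot: [-3.141, 0.0, 0.364]
force: [0.3, -0.4, 0.2]
width: 85.2
gripper_force: 0.0
```

Call:
move_arm(targets="1 0 0 0 0 0 -7;1 0 0 0 0 0 -7;1 0 0 0 0 0 -7;1 0 0 0 0 0 -7;1 0 0 0 0 0 -7")

```text
clock: 1.77
eef_pos: [490.5, -184.2, 231.0]
tool_rot: [-3.141, 0.0, 0.981]
force: [-0.4, 0.5, 1.1]
width: 85.6
gripper_force: 0.0
```

Call:
move_arm(targets="1 0 0 0 0 0 -7;1 0 0 0 0 0 -7;1 0 0 0 0 0 -7;1 0 0 0 0 0 -7;1 0 0 0 0 0 0")

```text
clock: 2.18
eef_pos: [490.4, -184.5, 231.0]
tool_rot: [-3.141, -0.001, 1.466]
force: [-0.9, 0.5, 1.6]
width: 85.4
gripper_force: 0.0
```

```bash
cat >> h.py <<'E'
from scipy.spatial.transform import Rotation as Ro
def plan(p,rpy_deg):
    "tool-frame shift cm to TCP p (mm), and rotvec deg to the wanted orientation"
    s=read_state(); R=Ro.from_euler('xyz',s['tool_rot']); W=Ro.from_euler('xyz',rpy_deg,degrees=True)
    print('at',np.round(s['eef_pos'],1),np.degrees(s['tool_rot']).round(2),'t',s['clock'],'w',round(s['width'],1),'F',np.round(s['force'],1))
    print('shift cm',(R.inv().apply(np.array(p)-s['eef_pos'])/10).round(2),'turn',np.degrees((R.inv()*W).as_rotvec()).round(2))
E
python3 - <<'E'
from h import *
plan([491,-184,26],[180,0,84.3]); d=snap('wrist'); save(d,'w1.png')
import pickle; pickle.dump(d,open('w1.pkl','wb'))
print(read_state()['qpos'].round(2))
for p in([506,-34.5,25],[489,-203.7,46],[483,-263,46]): print(np.round(1.5*np.array(proj(d,p))))
E
```

```text
at [ 490.4 -184.5  231. ] [-1.7996e+02 -3.0000e-02  8.4010e+01] t 2.1833 w 85.4 F [-0.9  0.5  1.6]
shift cm [ 0.04  0.07 20.5 ] turn [-0.04 -0.03 -0.29]
[ 0.51  0.46 -0.29  1.86  0.17  0.84  0.02]
[384.  68.]
[385. 289.]
[386. 360.]
```

View pics/w1.png

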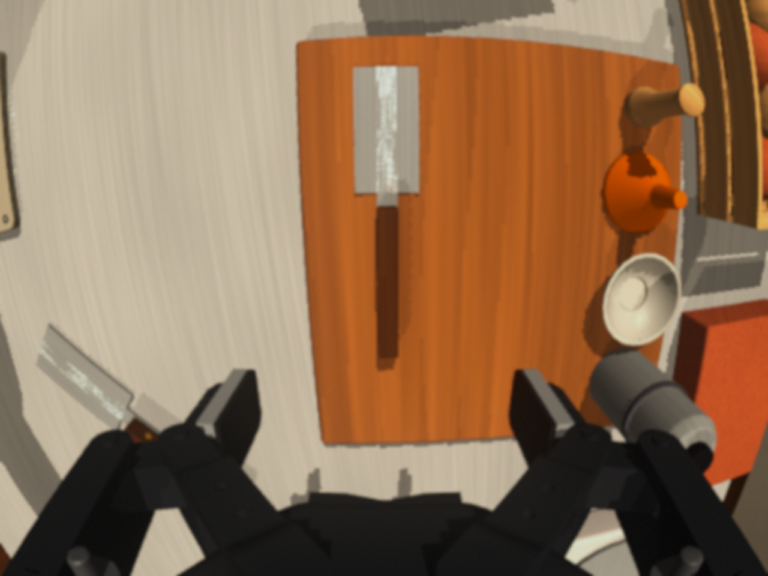

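The wrist view shows the turner's blade tip at (386,66) and its handle end at (387,360), within 2 px of the prediction. I'll descend and grip.

Call:
move_arm(targets="0.3 0.04 0.07 3.5 0 0 0;0.3 0 0 4 0 0 0;0.3 0 0 4 0 0 0;0.3 0 0 4 0 0 0;0.3 0 0 3 0 0 0")

```text
clock: 2.65
eef_pos: [490.2, -184.0, 43.6]
tool_rot: [-3.139, 0.0, 1.459]
force: [-0.2, -0.4, 0.1]
width: 55.5
gripper_force: 0.0
```

Call:
move_arm(targets="0.3 0 0 1 0 0 0;0.3 0 0 1 0 0 0;0 0 0 0 0 0 0;-1 0 0 0 0 0 0;-1 0 0 0 0 0 0")

```text
clock: 3.07
eef_pos: [492.9, -184.6, 27.9]
tool_rot: [3.138, 0.001, 1.463]
force: [-0.2, 0.1, -0.3]
width: 19.7
gripper_force: 0.0
```

Call:
move_arm(targets="-1 0 0 0 0 0 0;-1 0 0 0 0 0 0;-1 0 0 0 0 0 0;-1 0 0 0 0 0 0;-1 0 0 0 0 0 0")

```text
clock: 3.48
eef_pos: [493.0, -184.6, 28.2]
tool_rot: [3.138, 0.001, 1.463]
force: [-0.9, 0.4, 7.6]
width: 14.4
gripper_force: 60.0
```

Call:
move_arm(targets="-1 0 0 0 0 0 0;-1 0 0 0 0 0 0;-1 0 0 0 0 0 0;-1 0 0 0 0 0 0;-1 0 0 0 0 0 0")

```text
clock: 3.9
eef_pos: [493.0, -184.6, 28.2]
tool_rot: [3.138, 0.001, 1.463]
force: [-0.2, 0.5, 7.7]
width: 14.7
gripper_force: 60.0
```

Call:
move_arm(targets="-1 0 0 -1.5 0 0 0;-1 0 0 -2.5 0 0 0;-1 0 0 -3 0 0 0;-1 0 0 -3 0 0 0;-1 0 0 0 0 0 0")

```text
clock: 4.32
eef_pos: [495.1, -185.3, 132.1]
tool_rot: [3.131, 0.002, 1.463]
force: [0.1, -0.1, -1.4]
width: 14.7
gripper_force: 58.9
```

Run:
```python
from h import *
import pickle
u=np.array([np.cos(np.radians(99.7)),np.sin(np.radians(99.7))]); lip=np.array([604,119.])
d=snap('wrist'); s=snap('side'); t=snap('top')
for n,x in(('w2',d),('s2',s),('t2',t)): pickle.dump(x,open(n+'.pkl','wb'))
a,b=[np.ascontiguousarray(i) for i in(cv2.resize(d['color'][:,:,::-1],(533,400)),cv2.resize(s['color'][100:220,190:290,::-1],(333-66,400)))]
cv2.imwrite('pics/c2.png',np.hstack([a,b]))
tcp=lip-u*(30+150); print(tcp); plan([*tcp,110],[180,0,99.7])
```

```text
[634.32808832 -58.42662444]
at [ 491.3 -184.4  126.8] [1.7995e+02 3.0000e-02 8.3810e+01] t 4.4667 w 14.4 F [-0.8 -0.  -2. ]
shift cm [14.07 12.86  1.68] turn [  0.04   0.03 -15.89]
```

View pics/c2.png

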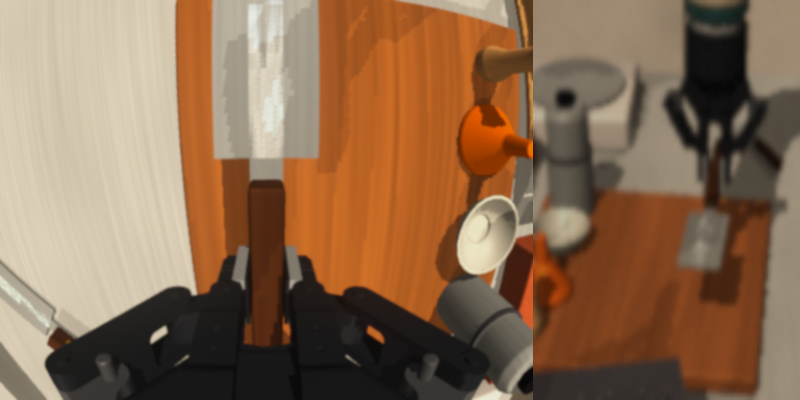

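The turner is held level in the fingers and is clear of the board. Next I'll align it with the lip and approach.

Call:
move_arm(targets="-1 0 0 0 0 0 -4;-1 0 0 0 0 0 -4;-1 0 0 0 0 0 -4;-1 0 0 0 0 0 -3.9;-1 0 0 0 0 0 0")

```text
clock: 4.88
eef_pos: [490.3, -183.8, 124.9]
tool_rot: [-3.139, -0.002, 1.742]
force: [-0.2, 0.1, -2.4]
width: 14.8
gripper_force: 58.8
```

Call:
move_arm(targets="-1 1 1.6 0 0 0 0;-1 1.5 2.5 0 0 0 0;-1 1.7 2.7 0.3 0 0 0;-1 1.7 2.7 0.3 0 0 0;-1 1.7 2.7 0.3 0 0 0")

```text
clock: 5.3
eef_pos: [599.0, -87.6, 116.0]
tool_rot: [-3.14, -0.0, 1.738]
force: [1.1, -0.7, -1.4]
width: 14.7
gripper_force: 58.8
```

Call:
move_arm(targets="-1 1.4 2.5 0.3 0 0 0;-1 1 1.5 0.5 0 0 0;-1 0 0 0 0 0 0;-1 0 0 0 0 0 0;-1 0 0 0 0 0 0")

```text
clock: 5.72
eef_pos: [632.7, -59.2, 108.2]
tool_rot: [-3.138, 0.001, 1.739]
force: [-0.4, 0.1, -0.9]
width: 14.8
gripper_force: 58.8
```

Run:
```python
from h import *
import pickle
u=np.array([np.cos(np.radians(99.7)),np.sin(np.radians(99.7))]); lip=np.array([604,119.])
t=snap('top'); s=snap('side'); w=snap('wrist')
for n,x in(('t3',t),('s3',s)): pickle.dump(x,open(n+'.pkl','wb'))
a=cv2.resize(np.ascontiguousarray(t['color'][110:210,150:290,::-1]),(420,300),interpolation=cv2.INTER_CUBIC)
b=cv2.resize(np.ascontiguousarray(s['color'][155:275,175:301,::-1]),(378,360)[0:2],interpolation=cv2.INTER_CUBIC)[:300]
c=cv2.resize(np.ascontiguousarray(w['color'][:,:,::-1]),(400,300))
cv2.imwrite('pics/c3.png',np.vstack([np.hstack([a,b]),np.hstack([c,0*c[:,:398]])]))
plan([*(lip-u*(30+150)),110],[180,0,99.7])
e=read_state()['eef_pos']
for d in(t,s): print([np.round(proj(d,p),1) for p in([*(e[:2]+150*u),e[2]-3],[*lip,120],[*(lip+155*u),120])])
```

```text
at [633.3 -59.8 109.2] [-1.7993e+02  4.0000e-02  9.9610e+01] t 5.8667 w 14.5 F [ 0.4 -0.6 -0.7]
shift cm [ 0.12  0.12 -0.08] turn [-0.07  0.04 -0.09]
[array([225. , 152.1]), array([213.9, 152.3]), array([160.4, 160. ])]
[array([214.7, 207.7]), array([214.5, 210.3]), array([217.6, 248.8])]
```

View pics/c3.png

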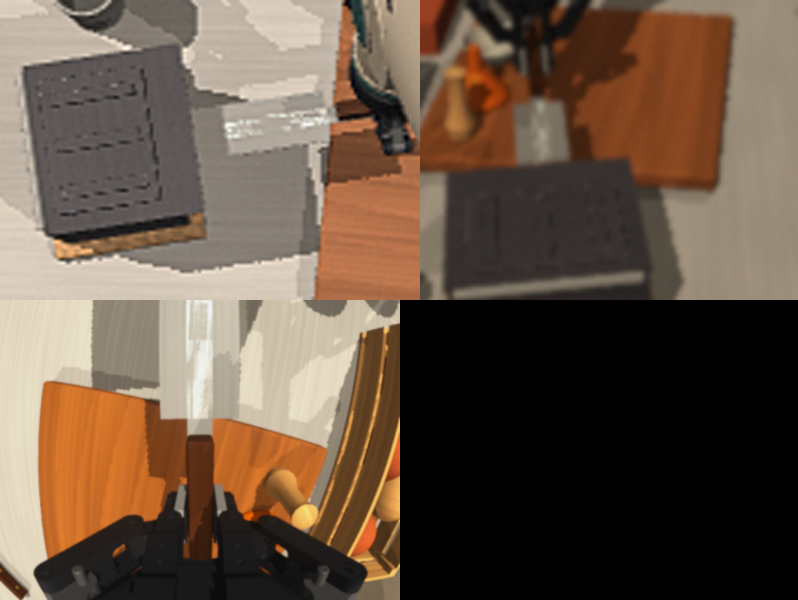

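Run:
```python
from h import *
import pickle
s=pickle.load(open('s2.pkl','rb'));y=np.radians(83.8)
for z in(113,118,123.8,129): print(z,np.round(proj(s,[491.3+150*np.cos(y),-184.4+150*np.sin(y),z]),1))
print('measured 253.1 180.7')
```

```text
113 [251.6 183.1]
118 [251.6 181.7]
123.8 [251.6 180.1]
129 [251.6 178.7]
measured 253.1 180.7
```

Call:
move_arm(targets="-1 0.8 0.1 0 0 0 0;-1 1.2 0 0 0 0 0;-1 1.2 0 0 0 0 0;-1 0 0 0 0 0 0;-1 0 0 0 0 0 0")

```text
clock: 6.28
eef_pos: [629.7, -24.2, 109.6]
tool_rot: [3.141, -0.001, 1.744]
force: [0.1, -0.1, -1.6]
width: 14.8
gripper_force: 58.8
```

The blade is level to within about 2 mm. I'll insert it the rest of the way and start the lift.

Call:
move_arm(targets="-1 0.6 0 0 0 0 0;-1 0.4 0 0 0 0 0;-1 0 0 0 0 0 0;-1 0 0 -0.6 0 0 0;-1 0 0 0 0 0 0")

```text
clock: 6.7
eef_pos: [628.8, -16.9, 116.3]
tool_rot: [3.14, 0.001, 1.74]
force: [0.6, 0.6, -1.5]
width: 14.7
gripper_force: 58.9
```

Call:
move_arm(targets="-1 0 0 -0.6 0 0 0;-1 0 0 -0.5 0 0 0;-1 0 0 -0.5 0 0 0;-1 0 0 -0.5 0 0 0;-1 0 0 0 0 0 0")

```text
clock: 7.12
eef_pos: [628.8, -16.7, 137.6]
tool_rot: [3.14, 0.0, 1.741]
force: [0.1, 0.1, -1.8]
width: 14.5
gripper_force: 58.7
```

Run:
```python
from h import *
plan([0,0,0],[180,0,99.7]); s=snap('side');t=snap('top')
a=cv2.resize(np.ascontiguousarray(t['color'][110:210,150:290,::-1]),(420,300),interpolation=cv2.INTER_CUBIC)
b=cv2.resize(np.ascontiguousarray(s['color'][175:275,175:301,::-1]),(378,300),interpolation=cv2.INTER_CUBIC)
cv2.imwrite('pics/c4.png',np.hstack([a,b]))
```

```text
at [628.8 -16.7 137.6] [1.799e+02 2.000e-02 9.975e+01] t 7.1167 w 14.5 F [ 0.1  0.1 -1.8]
shift cm [ 12.29 -61.71  13.65] turn [0.1  0.02 0.05]
```

View pics/c4.png

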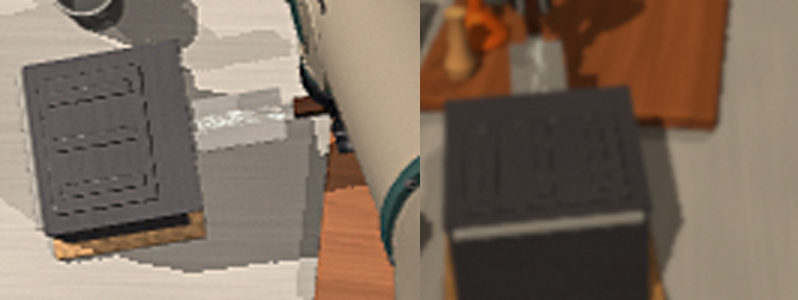

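The side view shows the lid's front edge rising, from row 208 to about row 205, with the blade under it. I'll keep following the arc.

Call:
move_arm(targets="-1 0.2 0 -0.8 0 0 0;-1 0.2 0 -0.8 0 0 0;-1 0.2 0 -0.8 0 0 0;-1 0.25 0 -0.7 0 0 0;-1 0.3 0 -0.7 0 0 0")

```text
clock: 7.63
eef_pos: [626.4, -5.1, 175.5]
tool_rot: [3.141, 0.0, 1.741]
force: [0.3, -0.7, -2.0]
width: 15.0
gripper_force: 58.8
```

Call:
move_arm(targets="-1 0.3 0 -0.7 0 0 0;-1 0.4 0 -0.7 0 0 0;-1 0.4 0 -0.7 0 0 0;-1 0.45 0 -0.7 0 0 0;-1 0 0 0 0 0 0")

```text
clock: 8.05
eef_pos: [624.3, 12.1, 204.2]
tool_rot: [3.139, -0.001, 1.743]
force: [0.0, -1.2, -2.1]
width: 14.6
gripper_force: 58.8
```

Run:
```python
from h import *
plan([0,0,0],[180,0,99.7]); s=snap('side');t=snap('top')
a=cv2.resize(np.ascontiguousarray(t['color'][110:210,150:290,::-1]),(420,300),interpolation=cv2.INTER_CUBIC)
b=cv2.resize(np.ascontiguousarray(s['color'][165:265,175:301,::-1]),(378,300),interpolation=cv2.INTER_CUBIC)
cv2.imwrite('pics/c5.png',np.hstack([a,b]))
u=np.array([np.cos(np.radians(99.7)),np.sin(np.radians(99.7))]);v=np.array([u[1],-u[0]]);h=np.array([604,119.])+155*u
for th in(20,25,30,35):
    for d,o,k in((t,(150,110),3),(s,(175-140,165),3)):
        print(th,[((np.array(proj(d,[*(h-155*np.cos(np.radians(th))*u+w*v),122+155*np.sin(np.radians(th))]))-o)*k).round() for w in(-83,83)])
```

```text
at [624.3  12.1 204.2] [ 1.7983e+02 -5.0000e-02  9.9840e+01] t 8.05 w 14.6 F [ 0.  -1.2 -2.1]
shift cm [  9.47 -61.78  20.25] turn [ 0.17 -0.05  0.14]
20 [array([189., 206.]), array([163.,  28.])]
20 [array([629.,  85.]), array([439.,  99.])]
25 [array([182., 205.]), array([156.,  25.])]
25 [array([630.,  76.]), array([438.,  90.])]
30 [array([173., 204.]), array([147.,  22.])]
30 [array([630.,  69.]), array([436.,  83.])]
35 [array([163., 204.]), array([137.,  19.])]
35 [array([631.,  62.]), array([434.,  76.])]
```

View pics/c5.png

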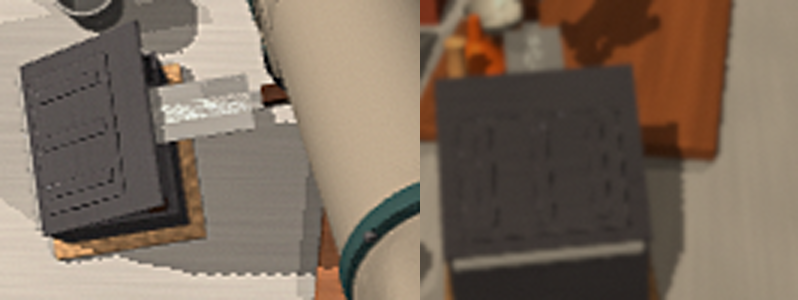

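The top-view lid corners at (165,206) and (137,20) match a lid angle of about 35°, and tip kinematics give 35.5°. One last step should bring it to 45°.

Call:
move_arm(targets="-1 0.4 0 -0.5 0 0 0;-1 0.4 0 -0.5 0 0 0;-1 0.4 0 -0.5 0 0 0;-1 0.3 0 -0.3 0 0 0;-1 0 0 0 0 0 0")

```text
clock: 8.57
eef_pos: [621.3, 26.4, 221.4]
tool_rot: [3.14, -0.001, 1.742]
force: [0.2, -0.7, -1.3]
width: 14.6
gripper_force: 58.8
```

Call:
move_arm(targets="-1 0 0 0 0 0 0;-1 0 0 0 0 0 0;-1 0 0 0 0 0 0;-1 0 0 0 0 0 0;-1 0 0 0 0 0 0")

```text
clock: 8.98
eef_pos: [621.0, 24.6, 220.1]
tool_rot: [-3.141, -0.0, 1.741]
force: [0.5, -0.7, -2.6]
width: 14.5
gripper_force: 58.8
```

Run:
```python
from h import *
plan([0,0,0],[180,0,99.7]); s=snap('side');t=snap('top')
a=cv2.resize(np.ascontiguousarray(t['color'][110:210,150:290,::-1]),(420,300),interpolation=cv2.INTER_CUBIC)
b=cv2.resize(np.ascontiguousarray(s['color'][165:265,175:301,::-1]),(378,300),interpolation=cv2.INTER_CUBIC)
cv2.imwrite('pics/c6.png',np.hstack([a,b]))
u=np.array([np.cos(np.radians(99.7)),np.sin(np.radians(99.7))]);v=np.array([u[1],-u[0]]);h=np.array([604,119.])+155*u
e=read_state()['eef_pos']; tip=e[:2]+150*u; print('model',np.degrees(np.arctan2(e[2]-123,(h-tip)@u)))
for th in(39,42,45,48,51):
    for d,o,k in((t,(150,110),3),(s,(175-140,165),3)):
        print(th,[((np.array(proj(d,[*(h-155*np.cos(np.radians(th))*u+w*v),122+155*np.sin(np.radians(th))]))-o)*k).round() for w in(-83,83)])
```

```text
at [621.   24.6 220.1] [-179.98   -0.     99.72] t 8.9833 w 14.5 F [ 0.5 -0.7 -2.6]
shift cm [  8.06 -61.62  22.03] turn [-0.02 -0.    0.02]
model 43.93489755548118
39 [array([155., 204.]), array([128.,  17.])]
39 [array([632.,  58.]), array([433.,  72.])]
42 [array([147., 204.]), array([121.,  16.])]
42 [array([633.,  55.]), array([432.,  69.])]
45 [array([140., 204.]), array([114.,  15.])]
45 [array([634.,  52.]), array([430.,  67.])]
48 [array([132., 204.]), array([106.,  14.])]
48 [array([634.,  50.]), array([429.,  65.])]
51 [array([124., 204.]), array([97., 13.])]
51 [array([635.,  49.]), array([428.,  63.])]
```

View pics/c6.png

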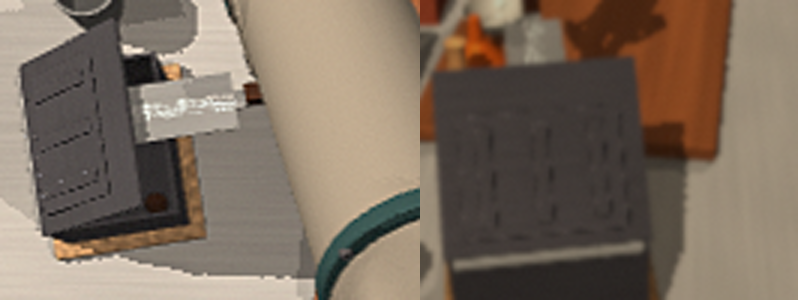

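The top-view lid corners at (142,206) and (115,17) put the lid at about 44°, and kinematics give 43.9°. It is steady, so I'm handing the job in.

Call:
move_arm(targets="-1 0 0 0 0 0 0;-1 0 0 0 0 0 0;-1 0 0 0 0 0 0;-1 0 0 0 0 0 0;-1 0 0 0 0 0 0")

```text
clock: 9.5
eef_pos: [621.0, 24.8, 220.3]
tool_rot: [-3.142, -0.0, 1.741]
force: [0.3, -0.4, -3.7]
width: 14.5
gripper_force: 58.8
```

```bash
python3 -c "
from cell import order; print(order.finish_job())"
```

```text
the job is handed in; nothing more can be done
None
```

I handed the job in at 9.5 s with the turner still gripped and its blade holding the lid steady at about 44° by both camera and arm position; the system reported no verdict.

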